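Fit the spring-loaded tape spindle into the bench dispenser

TASK

Take the spring-loaded spindle with its roll of label tape off the rest and fit it into the tape dispenser: press its sprung end into one of the two end cups, bring the other end in line and let the spring push it home in the opposite cup, then let go so that the spindle hangs level between the cups. Press gently, never ramming the plunger to its stop or knocking the dispenser, and leave the jars and the beaker undisturbed.

Things in the scene. Friction and masses are not known exactly. Their poses are not given: they have to be found in the camera images.
- spindle: Loose tape spindle, about 0.24 kg, level in the rest at first. White roll of label tape, 44 mm diameter, 50 mm wide, fixed in the middle (grip it across this diameter); black 18 mm shafts beside it; a round-tipped 12 mm steel end at each end: a sprung plunger and a fixed pin. Origin: centre of the roll on the axis; x along the axis towards the plunger. Free length 154 mm. It is ramming to push it on the dispenser with over 22 N.
- sleeve_end (a point): End of the black sleeve the plunger slides in (spindle x = +52 mm). The free plunger stands out 27 mm, its tip at x = +79 mm. It goes in against a spring: 3 N to start, 0.9 N more per mm, hard stop at 15.5 mm (17 N). To pass between the cups the spindle must be shortened by at least 12 mm; once seated it stays shortened by 4 mm.
- pin_end (a point): Tip of the spindle's fixed pin (spindle x = -75 mm); the pin stands 11 mm out of the black shaft, which ends at x = -64 mm.
- stand: Grey base plate of the tape dispenser, fixed: 110 mm (x) by 250 mm (y), 14 mm high; origin at the centre of its underside. It carries a white U-shaped yoke with two upright cheeks, towards +y and -y, 36 mm wide (x), 8 mm thick, tops 106 mm above the bench, inner faces 158 mm apart. A steel cup sits on each inner face. The cups are alike: the plunger may go in either. Holds still under gentle pushes.
- cup_line (a point): Point on the base frame 90 mm above the base's origin: the two cups' line passes through it, parallel to the base's y. Cups: 17 mm inside, 27 mm outside diameter, 8 mm deep; bottoms 150 mm and rims 134 mm apart. The point is NOT always midway: the yoke (both cups together) is clamped up to 9 mm off to either side along y; that offset is not measured and must be seen or felt.
- rest: Grey rest fixed to the bench: plate 120 mm (x) by 70 mm (y), 6 mm high, with V saddles 12 mm thick at x = +39 and -39 mm, 34 mm wide, about 40 mm high, that carry the spindle's black shafts, its axis 40 mm above the bench along the rest's x. Origin at the centre of its underside.
- jar_a: Bystander: small amber jar, 40 mm diameter, 70 mm high; origin at the centre of its underside.
- jar_b: Bystander: clear bottle, 44 mm diameter, 90 mm high; origin at the centre of its underside.
- beaker: Bystander: glass beaker, 64 mm diameter, 85 mm high; origin at the centre of its underside.
Things that resemble listed ones, but are neither listed nor needed, are in the scene too. What is shaped like the spindle but purple is not meant.

How it is judged:
By the outcome, as a careful person would: the job done as asked, in the order asked, and still so for the second after the job is handed in, with the robot touching nothing.
It also fails if it takes over 66 s, if anything falls off the work surface, if the arm or the gripper's body presses on something with over 40 N, if the wrist force passes 120 N, or if a joint passes its speed limit or range.

ROBOT

A 6-joint arm with a two-finger parallel gripper is mounted at the origin on the work surface. World frame = base frame: x ahead of the robot, y to its left, z up, the work surface at z = 0. Lengths are in m, angles in degrees, forces in N, time in s.
With the tool pointing down it reaches from about 0.375 to 0.75 m from the base axis. Payload 9 kg.
Tool frame: the origin (TCP) lies between the finger pads; the fingertips stand 25 mm ahead of it and the grasp point (between the pads) lies 6 mm ahead of it; z points along the fingers, y is the direction in which the jaws open and shut (so a half turn about z gives the same grasp; the last joint's range is limited). The gripper opens to 85 mm and grips with 20 to 120 N. Pads are 22 mm wide; open, the fingers measure 114 mm over their backs; the gripper's body (76 mm by 85 mm) begins 54 mm behind the grasp point. The pads swing forward as they close: fully open they stand 13 mm farther back than shut.
Start: joints at [-88.218, 5.964, 5.575, 89.605, 0, 77.527], TCP at [0.148, -0.582, 0.256] pointing down, gripper open.
Joint ranges: [-171.21, 171.21], [-48.23, 106.86], [-62.78, 66.21], [-105.2, 120.99], [-86.42, 89.51], [-180, 180]. Speed limits (degrees/s): [127.2, 127.2, 147.25, 180, 180, 180].

INTERFACE

Orientations are given as [roll, pitch, yaw] about the fixed x, y, z axes, in that order (R = Rz(yaw) Ry(pitch) Rx(roll)).
In Python, from bench import ctrl gives the robot as it stands.
- The arm moves only by the shell command python3 -m creep 'ROWS' [FORCE]. ROWS is JSON, a list of rows, each an object with "hand": the opening, from 0 (shut) to 1 (fully open); "dp": the shift along the tool's x, y, z in mm, a list of three; "angular": the turn, a rotation vector about the tool's x, y, z in rad, a list of three. A call has 1 to 10 rows; each row is the pose to reach, as a shift and turn from the pose measured when the call began, along the tool's axes at that moment; what a row does not reach only later rows make up. A row lasts 1/10 s, in which the tool goes at most 50 mm and 8.59 degrees, less where a joint would pass 70% of its speed; a pose out of reach is approached as far as the arm can. A call with a gripper value outside its range is refused whole. The fingers move at their own pace and stop on an object; FORCE is the grip in N (left out, the last holds). Time passes only in rows, so rows that repeat a pose let the fingers close. It gives the time, the measured TCP pose, the force and the opening at its end, in the units of the state.
- ctrl.sense(): the state, without advancing time (a new reading comes with each control period).
- ctrl.grab_frame(name): name is "scene" or "top" or "wrist"; returns (picture, depth): 400x640x3 uint8, red, green, blue; 400x640 float32, m along the optical axis (not along the pixel's ray), 0 where there is no reading.
- ctrl.get_calibration(name): a dict with "fx", "fy", "cx", "cy" (pixels), "k1" (the pictures are not rectified: a ray, as slopes to the right and down, at radius r is drawn at 1 + k1 r^2 times it, then the intrinsics apply), "cam_to_world" (4x4, takes a point from camera to world coordinates); the wrist camera has in their place "mount" (4x4, takes a point from camera to tool coordinates, whose origin is the TCP and whose axes are the flange's). Camera axes: x right, y down, z forward; pixel columns grow to the right and rows downward; lengths in m; the calibration is good to about 2 mm. A picture is of the moment at which its call begins: read the wrist's pose just before it. get_calibration takes no time and is no camera call.
- ctrl.close_job(): hands the job in, once; it reports no verdict.
The state is a dict: "clock": time; "qpos": joint angles; "joint_vel": joint speeds; "tau": joint torques, N m; "position": TCP position; "eef_rot": TCP orientation; "force": force on the tool from outside, world axes, zero at the start; "ft_torque": the same for the moment, N m; "width": opening from 0.0 (shut) to 1.0 (fully open).
Only numpy, scipy, OpenCV 4.12 (cv2) and the standard library are available. Lean on these libraries where they do the work, as an engineer would, in place of code of your own. Each camera call takes 0.05 s, during which the arm holds its last target.

## Working session

There is one attempt and no reset: what is moved stays moved. The work goes in short steps, Python scripts to look and compute and a shell command to move; the robot and the scene stay as the last step left them, time stands still between calls to the robot, and variables do not carry over. Pictures are saved under pics/ and viewed, and the job is handed in when it is done.

```bash
ls; mkdir -p pics; cat > h.py <<'E'
import numpy as np, cv2
from bench import ctrl
from scipy.spatial.transform import Rotation as R
def snap(n,f):
    s=ctrl.sense(); p,d=ctrl.grab_frame(n)
    cv2.imwrite(f'pics/{f}.png',p[:,:,::-1]); np.savez(f'pics/{f}.npz',p=p,d=d,pos=s['position'],rot=s['eef_rot'])
    return p,d,s
def c2w(n,s=None):
    c=ctrl.get_calibration(n)
    if n!='wrist': return c,np.array(c['cam_to_world'])
    T=np.eye(4);T[:3,:3]=R.from_euler('xyz',s['eef_rot'],degrees=True).as_matrix();T[:3,3]=s['position']
    return c,T@np.array(c['mount'])
def ray(c,T,u,v):
    K=np.array([[c['fx'],0,c['cx']],[0,c['fy'],c['cy']],[0,0,1.]])
    q=cv2.undistortPoints(np.array([[[u,v]]],float),K,np.array([c['k1'],0,0,0.]))[0,0]
    d=T[:3,:3]@np.array([q[0],q[1],1]); return T[:3,3],d
def onz(c,T,u,v,z):
    o,d=ray(c,T,u,v); return o+d*(z-o[2])/d[2]
def ondepth(c,T,u,v,d):
    o,r=ray(c,T,u,v); return o+r*d
def cloud(c,T,d):
    v,u=np.nonzero(d>0)
    K=np.array([[c['fx'],0,c['cx']],[0,c['fy'],c['cy']],[0,0,1.]])
    q=cv2.undistortPoints(np.stack([u,v],-1).astype(float)[:,None],K,np.array([c['k1'],0,0,0.]))[:,0]
    z=d[v,u]; P=np.c_[q*z[:,None],z]
    out=np.zeros(d.shape+(3,)); out[v,u]=P@T[:3,:3].T+T[:3,3]; return out
E
python3 - <<'E'
from h import *
for n in ['scene','top','wrist']:
    snap(n,n+'0'); c=ctrl.get_calibration(n); print(n,{k:(np.round(v,3).tolist()) for k,v in c.items()})
print(ctrl.sense())
E
```

```text
pics
scene {'fx': 431.213, 'fy': 431.213, 'cx': 306.583, 'cy': 210.366, 'k1': -0.12, 'cam_to_world': [[0.278, 0.611, -0.742, 1.357], [0.961, -0.184, 0.208, -0.251], [-0.009, -0.77, -0.638, 0.855], [0.0, 0.0, 0.0, 1.0]]}
top {'fx': 474.486, 'fy': 474.486, 'cx': 322.4, 'cy': 200.585, 'k1': -0.02, 'cam_to_world': [[0.01, -0.991, 0.135, 0.278], [-1.0, -0.011, -0.008, -0.003], [0.009, -0.135, -0.991, 1.52], [0.0, 0.0, 0.0, 1.0]]}
wrist {'fx': 292.746, 'fy': 292.746, 'cx': 319.919, 'cy': 196.721, 'k1': -0.004, 'mount': [[-0.001, -0.961, -0.275, 0.071], [1.0, -0.002, 0.001, -0.001], [-0.001, -0.275, 0.961, -0.118], [0.0, 0.0, 0.0, 1.0]]}
{'clock': 0.15, 'qpos': array([-8.82193064e+01,  5.99213522e+00,  5.53909621e+00,  8.96051662e+01,
        6.47026713e-04,  7.75271975e+01]), 'joint_vel': array([ 0.02867763, -0.12140399,  0.10321291, -0.00099924,  0.0295368 ,
        0.04465333]), 'tau': array([ 3.68250228e-03, -5.57353735e+01,  5.04010355e+01,  1.23906601e-02,
       -2.56197700e-04, -2.53152891e-06]), 'position': array([ 0.14773774, -0.58129869,  0.25570419]), 'eef_rot': array([-1.79943308e+02, -1.32026980e-02,  1.42534893e+01]), 'force': array([0.30713038, 0.00708795, 0.05397036]), 'ft_torque': array([0.02488293, 0.00279556, 0.02199486]), 'width': 1.0013288309912343}
```

View pics/scene0.png

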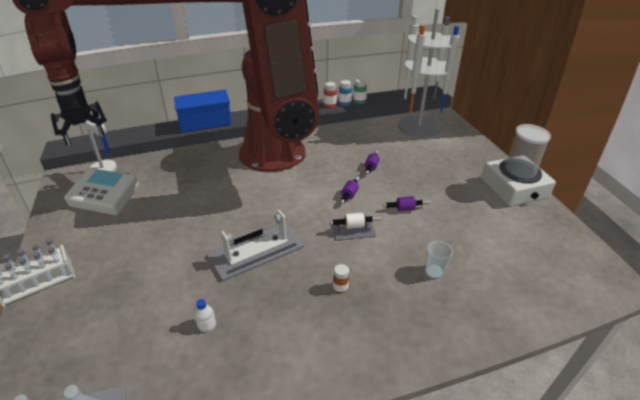

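View pics/top0.png

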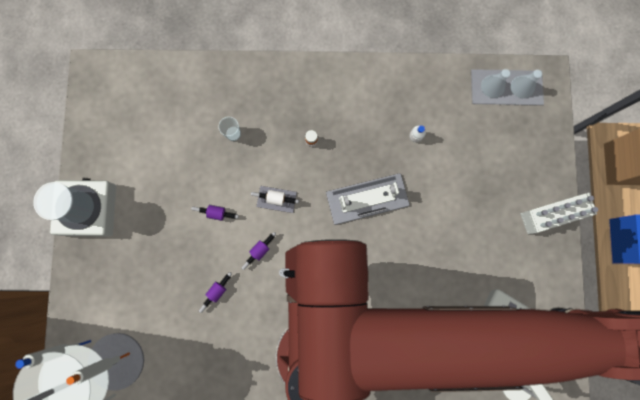

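View pics/wrist0.png

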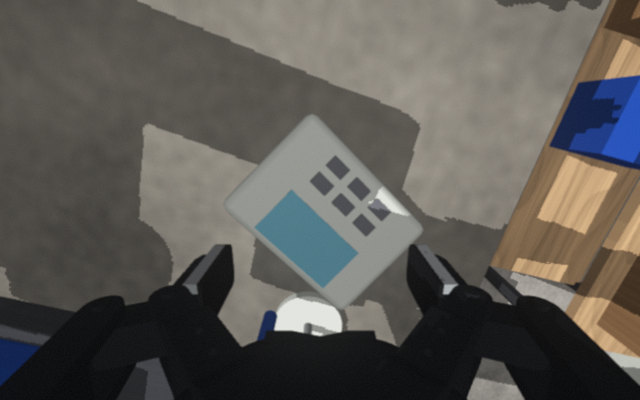

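```bash
python3 - <<'E'
from h import *
a=np.load('pics/top0.npz');p,d=a['p'],a['d']
s=np.load('pics/scene0.npz')['p']
im=np.hstack([cv2.resize(p[150:250,190:420],(690,300),interpolation=3)[:, :690]])
im2=cv2.resize(s[170:285,190:440],(690,317),interpolation=3)
cv2.imwrite('pics/crop0.png',np.vstack([im,im2])[:,:,::-1][:600])
c,T=c2w('top'); W=cloud(c,T,d)
for n,z,uv in [('roll',.062,(276,198)),('jar_a',.07,(311,136)),('jarb',.09,(419,131)),('beaker',.085,(229,126))]:
    print(n,W[uv[1],uv[0]].round(3),onz(c,T,*uv,z).round(3))
# stand points
m=(W[...,2]>0.012)&(W[...,0]>.2)
P=W[150:230,325:415];
for lo,hi in [(.008,.02),(.05,.12)]:
    q=P[(P[...,2]>lo)&(P[...,2]<hi)];print(len(q))
    r=cv2.minAreaRect((q[:,:2]*1000).astype(np.float32));print(r, np.median(q[:,2]))
P=W[180:215,245:305]
for lo,hi in [(.004,.009),(.028,.08)]:
    q=P[(P[...,2]>lo)&(P[...,2]<hi)];print(len(q))
    if len(q): print(cv2.minAreaRect((q[:,:2]*1000).astype(np.float32)),q[:,2].max())
E
```

```text
roll [0.484 0.13  0.06 ] [0.484 0.129 0.062]
jar_a [0.68  0.023 0.072] [0.681 0.023 0.07 ]
jarb [ 0.697 -0.314  0.084] [ 0.695 -0.313  0.09 ]
beaker [0.725 0.292 0.019] [0.706 0.279 0.085]
1750
((531.5984497070312, -166.86370849609375), (235.85610961914062, 294.1844482421875), 2.065199136734009) 0.014316813435397702
168
((492.6857604980469, -156.352294921875), (36.2966423034668, 173.70130920410156), 15.097529411315918) 0.10111366214698381
303
((495.3118591308594, 139.8988800048828), (111.07943725585938, 191.2615509033203), 0.5919880270957947) 0.008972053049942863
423
((489.4035949707031, 135.76995849609375), (151.43295288085938, 43.37860107421875), 78.70254516601562) 0.07000669011274496
```

View pics/crop0.png

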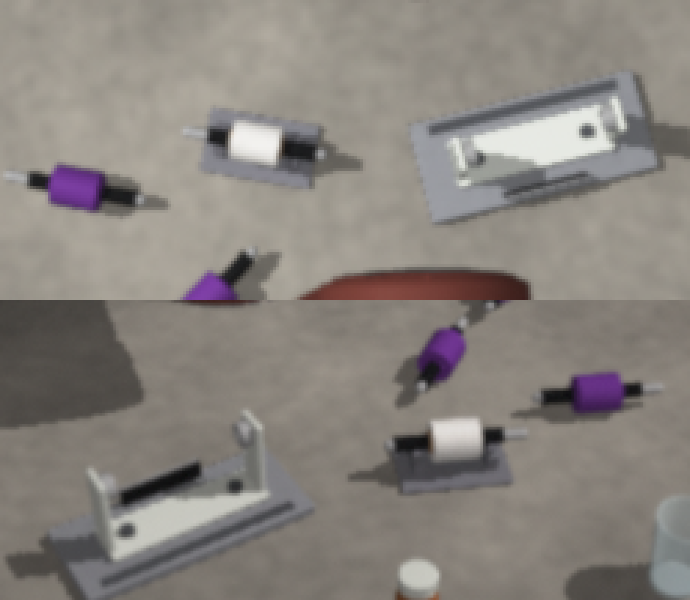

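```bash
cat >> h.py <<'E'
def rel(pos,yaw=None,rpy=None):
    s=ctrl.sense(); A=R.from_euler('xyz',s['eef_rot'],degrees=True)
    d=A.inv().apply(np.array(pos)-s['position'])*1000
    B=R.from_euler('xyz',rpy if rpy is not None else [180,0,yaw],degrees=True)
    w=(A.inv()*B).as_rotvec(); print('dp',d.round(1),'ang',w.round(4),'n',np.linalg.norm(d).round(0))
E
python3 -c "
from h import *
rel([.43,-.16,.30],15)"
```

```text
dp [ 377.3 -338.9  -43.9] ang [-0.001  -0.0002 -0.013 ] n 509.0
```

```bash
python3 -m creep '[{"hand":1,"dp":[25,-22,-10],"angular":[0,0,0]},{"hand":1,"dp":[60,-54,-20],"angular":[0,0,0]},{"hand":1,"dp":[97,-87,-30],"angular":[0,0,0]},{"hand":1,"dp":[134,-120,-44],"angular":[0,0,0]},{"hand":1,"dp":[171,-154,-44],"angular":[0,0,0]},{"hand":1,"dp":[208,-187,-44],"angular":[0,0,0]},{"hand":1,"dp":[245,-220,-44],"angular":[0,0,0]},{"hand":1,"dp":[282,-253,-44],"angular":[0,0,0]},{"hand":1,"dp":[318,-286,-44],"angular":[0,0,0]},{"hand":1,"dp":[345,-310,-44],"angular":[0,0,-0.013]}]'
python3 -m creep '[{"hand":1,"dp":[20,-18,0],"angular":[0,0,0]},{"hand":1,"dp":[32,-29,0],"angular":[0,0,0]},{"hand":1,"dp":[32,-29,0],"angular":[0,0,0]},{"hand":1,"dp":[32,-29,0],"angular":[0,0,0]}]'
python3 -c "
from h import *
p,d,s=snap('wrist','wst');print(s['position'],s['eef_rot'])
p,d,s=snap('top','top1')"
```

```text
clock: 1.15
position: [0.4067, -0.1933, 0.3002]
eef_rot: [-179.9, -0.0, 15.1]
force: [0.1, 0.0, 0.4]
width: 0.999
clock: 1.55
position: [0.43, -0.157, 0.3]
eef_rot: [-179.9, -0.0, 15.1]
force: [-0.3, -0.2, -0.6]
width: 1.0
[ 0.42995967 -0.15703057  0.30002875] [-1.79939875e+02 -1.24505923e-02  1.51313031e+01]
```

View pics/wst.png

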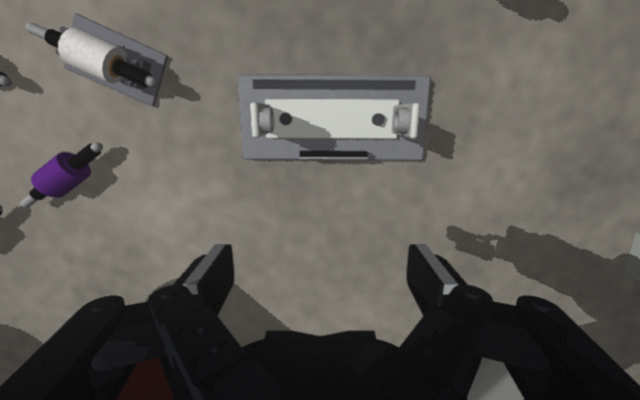

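```bash
cat > m.py <<'E'
from h import *
a=np.load('pics/wst.npz');p,d=a['p'],a['d'];s={'position':a['pos'],'eef_rot':a['rot']}
c,T=c2w('wrist',s); W=cloud(c,T,d)
def box(sub,lo,hi,name):
    z=sub[...,2]; m=(z>lo)&(z<hi)&(sub[...,0]!=0); n,l,st,_=cv2.connectedComponentsWithStats(m.astype(np.uint8))
    i=1+np.argsort(-st[1:,4])[:2]
    for k in i:
        q=sub[l==k]; print(name,st[k,4],'bbox',st[k,:4],cv2.minAreaRect((q[:,:2]*1000).astype(np.float32)),'z',np.median(q[:,2]).round(4))
S=W[60:175,225:445]
box(S,.0985,.115,'cheek'); box(S,.009,.02,'base')
print('bench z',np.median(W[180:230,300:340,2]))
L=W[8:110,15:180]
box(L,.004,.009,'restplate')
m=(L[...,2]>.03)
q=L[m];print('sp',cv2.minAreaRect((q[:,:2]*1000).astype(np.float32)),q[:,2].max())
im=cv2.resize(p[0:120,10:180],(765,540),interpolation=2); cv2.imwrite('pics/c1.png',im[:,:,::-1])
im=cv2.resize(p[65:170,230:440],(798,399),interpolation=2); cv2.imwrite('pics/c2.png',im[:,:,::-1])
E
python3 m.py
```

```text
cheek 543 bbox [172  43  22  35] ((515.259765625, -228.40184020996094), (34.3136100769043, 20.053077697753906), 14.935393333435059) z 0.1044
cheek 528 bbox [25 42 21 36] ((475.57763671875, -79.61972045898438), (35.38922882080078, 20.392192840576172), 13.60283374786377) z 0.1043
base 8882 bbox [ 12  14 193  86] ((496.0731506347656, -156.4352569580078), (110.38431549072266, 250.4081268310547), 14.636432647705078) z 0.0148
base 1 bbox [108  74   1   1] ((476.9332275390625, -162.1282958984375), (0.0, 0.0), 0.0) z 0.0196
bench z 0.0007056386280905325
restplate 2345 bbox [ 49   5 104  93] ((491.5235290527344, 135.5403289794922), (120.88348388671875, 70.16655731201172), 80.81398010253906) z 0.0064
restplate 1 bbox [155   0   1   1] ((571.6024780273438, 74.87554168701172), (0.0, 0.0), 0.0) z 0.004
sp ((491.79998779296875, 137.64794921875), (153.107666015625, 44.31407928466797), 80.55401611328125) 0.06410316978498642
```

View pics/c1.png

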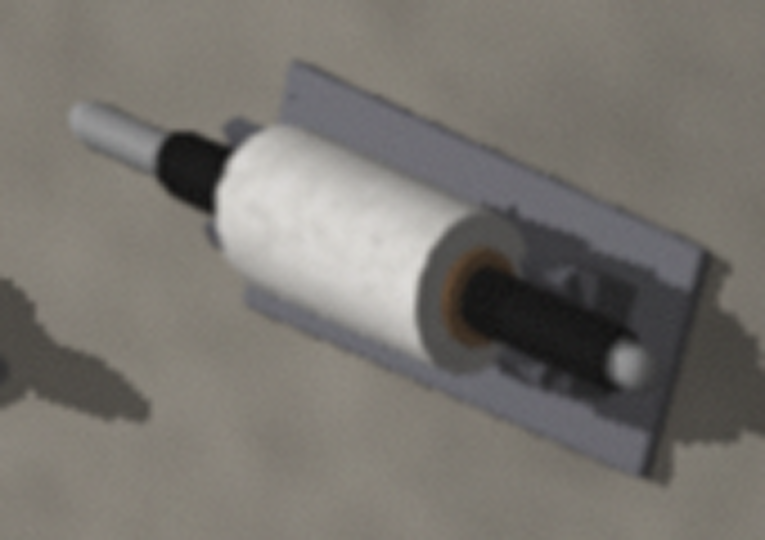

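View pics/c2.png

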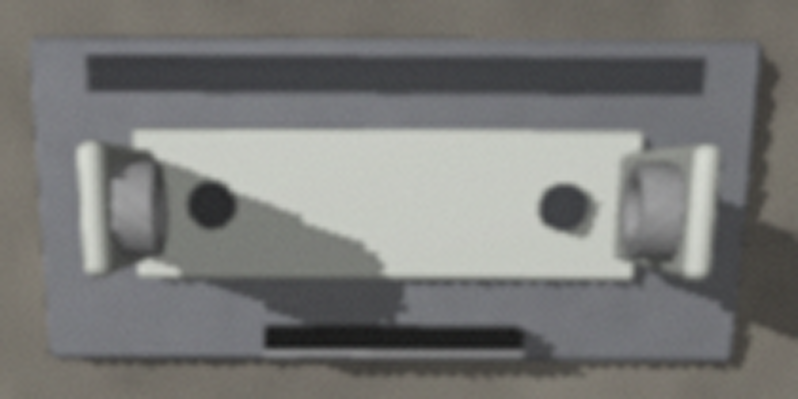

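```bash
python3 -c "
from h import *
rel([.4915,.1356,.18],80.6)"
```

```text
dp [ 135.7 -267.1  120.4] ang [-7.0000e-04 -9.0000e-04 -1.1445e+00] n 323.0
```

```bash
python3 -m creep '[{"hand":1,"dp":[8,-16,7],"angular":[0,0,-0.07]},{"hand":1,"dp":[22,-43,19],"angular":[0,0,-0.18]},{"hand":1,"dp":[36,-71,32],"angular":[0,0,-0.30]},{"hand":1,"dp":[50,-99,45],"angular":[0,0,-0.42]},{"hand":1,"dp":[65,-128,58],"angular":[0,0,-0.54]},{"hand":1,"dp":[79,-156,70],"angular":[0,0,-0.66]},{"hand":1,"dp":[94,-185,83],"angular":[0,0,-0.78]},{"hand":1,"dp":[108,-213,96],"angular":[0,0,-0.90]},{"hand":1,"dp":[122,-240,108],"angular":[0,0,-1.02]},{"hand":1,"dp":[131,-258,116],"angular":[0,0,-1.10]}]'
python3 -c "
from h import *
rel([.4915,.1356,.18],80.6)"
```

```text
clock: 2.65
position: [0.4893, 0.1263, 0.1834]
eef_rot: [-179.9, -0.1, 78.3]
force: [-0.3, -1.0, -0.0]
width: 0.999
dp [9.6 0.3 3.4] ang [-0.001  -0.001  -0.0403] n 10.0
```

```bash
python3 -m creep '[{"hand":1,"dp":[6,0,2],"angular":[0,0,-0.025]},{"hand":1,"dp":[9.6,0.3,3.4],"angular":[0,0,-0.040]},{"hand":1,"dp":[9.6,0.3,3.4],"angular":[0,0,-0.040]}]'
python3 -c "
from h import *
p,d,s=snap('wrist','wsp');print(s['position'],s['eef_rot'])
c,T=c2w('wrist',s);W=cloud(c,T,d)
np.save('pics/W',W)
"
```

```text
clock: 2.95
position: [0.4917, 0.1348, 0.1801]
eef_rot: [-179.9, -0.0, 80.5]
force: [0.1, -0.4, 0.5]
width: 1.002
[0.49172249 0.1348307  0.18011635] [-1.79949698e+02 -4.67522242e-02  8.04850521e+01]
```

View pics/wsp.png

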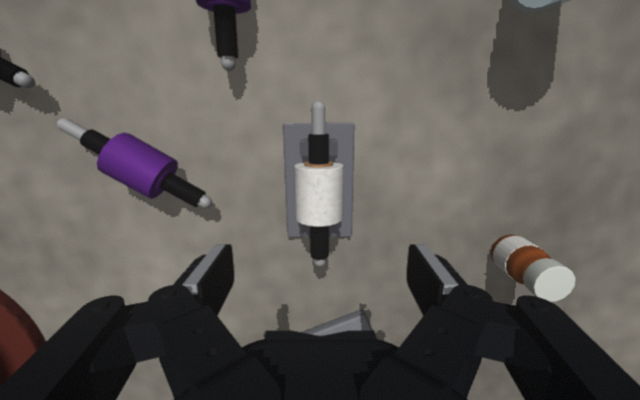

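```bash
python3 - <<'E'
from h import *
a=np.load('pics/wsp.npz');p,d=a['p'],a['d'];s={'position':a['pos'],'eef_rot':a['rot']}
c,T=c2w('wrist',s); W=cloud(c,T,d)
L=W[95:275,270:370]; m=(L[...,2]>.03); q=L[m]
print(cv2.minAreaRect((q[:,:2]*1000).astype(np.float32)),q[:,2].max())
m=(L[...,2]>.052);q=L[m];print(cv2.minAreaRect((q[:,:2]*1000).astype(np.float32)),len(q))
E
```

```text
((491.39727783203125, 138.95068359375), (152.39218139648438, 43.79143524169922), 81.50110626220703) 0.06455489565642769
((491.25146484375, 137.70114135742188), (52.490943908691406, 37.640865325927734), 80.16661071777344) 2474
```

```bash
python3 -c "
from h import *
rel([.4913,.1365,.045],80.7)"
python3 -m creep '[{"hand":1,"dp":[1,0,20],"angular":[0,0,0]},{"hand":1,"dp":[1.5,0.5,50],"angular":[0,0,0]},{"hand":1,"dp":[1.5,0.5,80],"angular":[0,0,0]},{"hand":1,"dp":[1.5,0.5,108],"angular":[0,0,0]},{"hand":1,"dp":[1.5,0.5,125],"angular":[0,0,0]},{"hand":1,"dp":[1.5,0.5,135],"angular":[0,0,0]},{"hand":1,"dp":[1.5,0.5,135],"angular":[0,0,0]}]'
python3 -c "
from h import *
rel([.4913,.1365,.045],80.7)"
```

```text
dp [  1.7  -0.7 135.3] ang [-0.0005 -0.0008 -0.0043] n 135.0
clock: 3.7
position: [0.492, 0.1354, 0.0446]
eef_rot: [-179.9, -0.0, 80.4]
force: [0.1, 1.2, -0.6]
width: 1.002
dp [ 0.9 -0.8 -0.4] ang [-0.0019 -0.0005 -0.006 ] n 1.0
```

```bash
python3 -m creep '[{"hand":1,"dp":[0.5,-0.8,0],"angular":[0,0,-0.006]},{"hand":0.6,"dp":[0.5,-0.8,0],"angular":[0,0,-0.006]},{"hand":0.5,"dp":[0.5,-0.8,0],"angular":[0,0,-0.006]},{"hand":0.3,"dp":[0.5,-0.8,0],"angular":[0,0,-0.006]},{"hand":0.3,"dp":[0.5,-0.8,0],"angular":[0,0,-0.006]},{"hand":0.2,"dp":[0.5,-0.8,0],"angular":[0,0,-0.006]},{"hand":0.2,"dp":[0.5,-0.8,0],"angular":[0,0,-0.006]},{"hand":0.2,"dp":[0.5,-0.8,0],"angular":[0,0,-0.006]}]' 80
python3 -m creep '[{"hand":0,"dp":[0,0,0],"angular":[0,0,0]},{"hand":0,"dp":[0,0,0],"angular":[0,0,0]},{"hand":0,"dp":[0,0,0],"angular":[0,0,0]},{"hand":0,"dp":[0,0,0],"angular":[0,0,0]}]' 80
python3 -c "
from h import *
print(ctrl.sense())"
```

```text
clock: 4.5
position: [0.4907, 0.1363, 0.0453]
eef_rot: [-179.8, -0.0, 80.7]
force: [-5.9, 0.5, 7.8]
width: 0.498
clock: 4.9
position: [0.4907, 0.1364, 0.0455]
eef_rot: [-179.8, -0.0, 80.7]
force: [-2.7, 0.4, 3.9]
width: 0.491
{'clock': 4.9, 'qpos': array([ 7.54348581e-01, -5.45869210e+00, -2.80419879e+01,  6.75804023e+01,
        6.20803254e-02,  1.00021134e+02]), 'joint_vel': array([-0.09920676,  0.04019748, -0.10549814,  0.13821638, -0.01257992,
        0.01735966]), 'tau': array([-6.41200896e-01, -4.22444057e+01,  4.78047216e+01, -1.01464536e+00,
       -1.67316380e-01,  3.19686730e-02]), 'position': array([0.49071198, 0.13637382, 0.04548556]), 'eef_rot': array([-1.79827997e+02, -3.26476479e-02,  8.07330770e+01]), 'force': array([-2.66635133,  0.38961919,  3.94304055]), 'ft_torque': array([0.10504474, 0.52462484, 0.070249  ]), 'width': 0.49090665130745575}
```

```bash
python3 -m creep '[{"hand":0,"dp":[0,0,-5],"angular":[0,0,0]},{"hand":0,"dp":[0,0,-18],"angular":[0,0,0]},{"hand":0,"dp":[0,0,-40],"angular":[0,0,0]},{"hand":0,"dp":[0,0,-70],"angular":[0,0,0]},{"hand":0,"dp":[0,0,-100],"angular":[0,0,0]},{"hand":0,"dp":[0,0,-130],"angular":[0,0,0]},{"hand":0,"dp":[0,0,-148],"angular":[0,0,0]},{"hand":0,"dp":[0,0,-155],"angular":[0,0,0]},{"hand":0,"dp":[0,0,-155],"angular":[0,0,0]},{"hand":0,"dp":[0,0,-155],"angular":[0,0,0]}]' 80
python3 -c "
from h import *
p,d,s=snap('wrist','wg');print(s)
c,T=c2w('wrist',s)
Tc=np.array(ctrl.get_calibration('wrist')['mount']);W=cloud(c,Tc,d)
np.save('pics/Wg',W)
im=cv2.resize(p[60:310,200:440],(576,600),interpolation=2);cv2.imwrite('pics/wgc.png',im[:,:,::-1])
"
```

```text
clock: 5.9
position: [0.4908, 0.1362, 0.1996]
eef_rot: [-179.8, -0.0, 80.7]
force: [0.4, 0.3, -2.9]
width: 0.494
{'clock': 5.9, 'qpos': array([ 7.31555134e-01, -9.92252469e+00, -1.58691120e+01,  8.42844006e+01,
        6.27515913e-02,  1.00003691e+02]), 'joint_vel': array([-0.00490055,  0.43303833, -0.79109804,  0.08555644, -0.01653406,
       -0.04341302]), 'tau': array([ 1.76400854e-02, -4.41718519e+01,  5.33205557e+01,  7.37216673e-02,
        6.00666302e-03,  1.57666914e-04]), 'position': array([0.49077391, 0.13618195, 0.19958428]), 'eef_rot': array([-1.79761623e+02, -2.16718580e-02,  8.07276926e+01]), 'force': array([ 0.37582376,  0.29128176, -2.90320301]), 'ft_torque': array([-0.03768813, -0.0101611 ,  0.01582228]), 'width': 0.4935032958710118}
```

View pics/wgc.png

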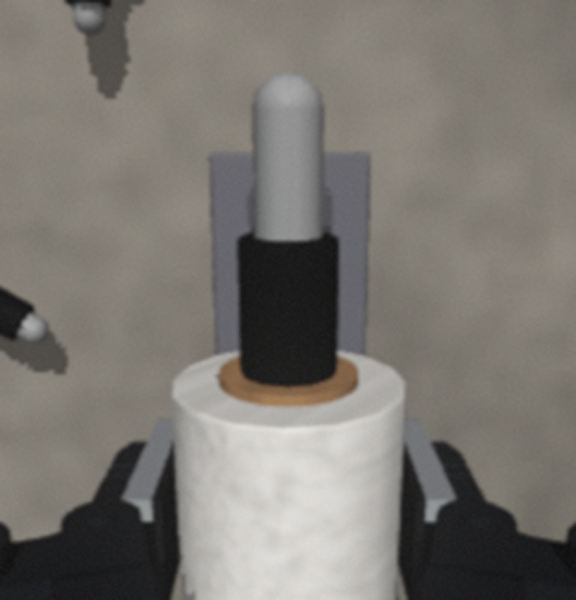

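```bash
cat > sp.py <<'E'
from h import *
import sys
def spindle(f):
    a=np.load(f'pics/{f}.npz');d=a['d']
    c=ctrl.get_calibration('wrist');Tc=np.array(c['mount']);W=cloud(c,Tc,d)
    m=(W[...,2]>-.03)&(W[...,2]<.02)&(abs(W[...,1])<.009)&(W[...,0]>.02)&(W[...,0]<.1)&(d>0)
    P=W[m]; print('n',len(P),'tip x',np.percentile(P[:,0],99.7).round(4))
    for lo,hi,r in [(.032,.05,.009),(.056,.064,.006),(.064,.072,.006)]:
        q=P[(P[:,0]>lo)&(P[:,0]<hi)]
        if len(q): 
            t=q[:,2]; k=t<np.percentile(t,2)+.004; q=q[k]
            A=np.c_[2*q[:,1],2*q[:,2],np.ones(len(q))]; s=np.linalg.lstsq(A,q[:,1]**2+q[:,2]**2,rcond=None)[0]
            print(lo,len(q),'ymid',((q[:,1].min()+q[:,1].max())/2).round(4),'topz',np.percentile(q[:,2],2).round(4),'axis z~',(np.percentile(q[:,2],2)+r).round(4),'fit',s[:2].round(4))
spindle(sys.argv[1])
E
python3 sp.py wg; python3 -c "
import numpy as np;W=np.load('pics/Wg.npy');
for v in [95,110,130,155,180,200,215,240,270,290]: print(v,W[v,319].round(4))"
```

```text
n 5797 tip x 0.0788
0.032 1377 ymid 0.0006 topz -0.0049 axis z~ 0.0041 fit [0.0006 0.0025]
0.056 508 ymid 0.0005 topz -0.0022 axis z~ 0.0038 fit [0.0006 0.0028]
0.064 530 ymid 0.0005 topz -0.0022 axis z~ 0.0038 fit [0.0006 0.0029]
95 [0.0772 0.0006 0.0004]
110 [ 0.0717  0.0006 -0.0011]
130 [ 0.0641  0.0005 -0.0004]
155 [ 0.0544  0.0005 -0.0008]
180 [ 0.0449  0.0005 -0.0046]
200 [ 0.0366  0.0005 -0.0044]
215 [ 0.03    0.0005 -0.0043]
240 [ 0.0248  0.0005 -0.0175]
270 [ 0.0122  0.0005 -0.0174]
290 [ 0.0033  0.0004 -0.0174]
```

```bash
cat >> h.py <<'E'
M=np.array([.4954,-.1540]); YU=104.75
def tcp_for(along,delta,c=0,lat=0,axz=.090,yo=.0005,tipx=.0788,zo=.005):
    """TCP pose so that the plunger tip is at M+along*u+lat*stand x (m)"""
    th=np.radians(YU); u=np.array([np.cos(th),np.sin(th)]); ex=np.array([np.sin(th),-np.cos(th)])
    f=np.radians(YU+delta); dr=np.array([np.cos(f),np.sin(f)]); ty=np.array([np.sin(f),-np.cos(f)])
    p=M+along*u+lat*ex-(tipx-c)*dr-yo*ty
    return [p[0],p[1],axz+zo],YU+delta
E
python3 -c "
from h import *
p,y=tcp_for(.050,-16,axz=.195);print(p,y);rel(p,y)"
```

```text
[np.float64(0.48045100863546025), np.float64(-0.18441804334568238), 0.2] 88.75
dp [-318.1   41.7   -1.1] ang [-0.0048 -0.0006 -0.14  ] n 321.0
```

```bash
python3 -m creep '[{"hand":0,"dp":[-15,2,0],"angular":[-0.004,0,-0.005]},{"hand":0,"dp":[-45,6,0],"angular":[-0.004,0,-0.02]},{"hand":0,"dp":[-80,10,-1],"angular":[-0.004,0,-0.04]},{"hand":0,"dp":[-120,16,-1],"angular":[-0.004,0,-0.06]},{"hand":0,"dp":[-160,21,-1],"angular":[-0.004,0,-0.08]},{"hand":0,"dp":[-200,26,-1],"angular":[-0.004,0,-0.10]},{"hand":0,"dp":[-240,31,-1],"angular":[-0.004,0,-0.12]},{"hand":0,"dp":[-275,36,-1],"angular":[-0.004,0,-0.135]},{"hand":0,"dp":[-302,40,-1],"angular":[-0.004,0,-0.14]},{"hand":0,"dp":[-318,42,-1],"angular":[-0.004,0,-0.14]}]' 80
python3 -m creep '[{"hand":0,"dp":[-6,0,0],"angular":[0,0,0]},{"hand":0,"dp":[-6,0,0],"angular":[0,0,0]}]'
python3 -c "
from h import *
p,d,s=snap('wrist','wh');print(s)
im=cv2.resize(p[0:300,160:480],(640,600),interpolation=2);cv2.imwrite('pics/whc.png',im[:,:,::-1])
p,d,s=snap('scene','sh');im=cv2.resize(p[150:300,180:380],(800,600),interpolation=2);cv2.imwrite('pics/shc.png',im[:,:,::-1])
"
```

```text
clock: 6.95
position: [0.48, -0.1861, 0.1986]
eef_rot: [-179.9, -0.1, 88.6]
force: [-0.4, -0.1, -3.0]
width: 0.491
clock: 7.15
position: [0.4795, -0.192, 0.1978]
eef_rot: [-179.8, -0.1, 88.6]
force: [-0.7, 0.8, -2.0]
width: 0.492
{'clock': 7.15, 'qpos': array([-3.63465551e+01, -8.58587297e+00, -1.48520699e+01,  8.39855616e+01,
       -1.72249519e-03,  5.50534623e+01]), 'joint_vel': array([ 1.63003666, -0.78693458, -0.26313651,  0.51899028,  0.34141739,
        0.64750979]), 'tau': array([ -1.64372038, -43.61570477,  52.34804034,  -0.19174327,
        -0.11902453,  -0.1971111 ]), 'position': array([ 0.47953499, -0.19195966,  0.19776907]), 'eef_rot': array([-1.79792650e+02, -1.42798032e-01,  8.85997280e+01]), 'force': array([-0.71050736,  0.80664605, -1.98046322]), 'ft_torque': array([ 0.03608202,  0.00362275, -0.03878871]), 'width': 0.4921175381059744}
```

View pics/whc.png

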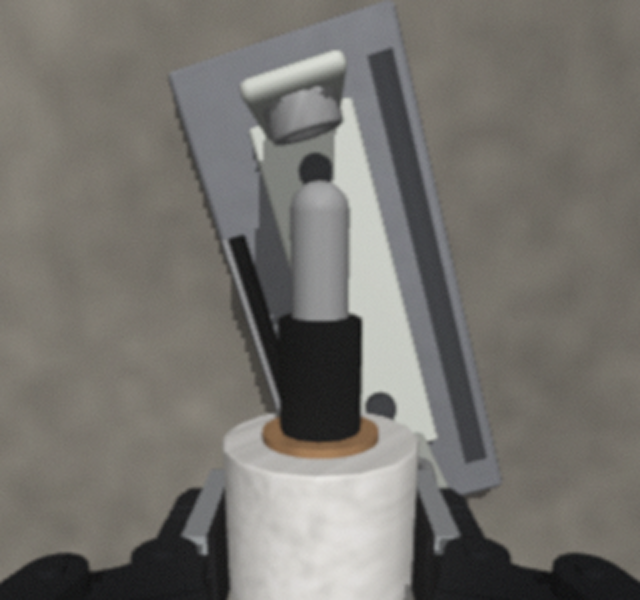

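View pics/shc.png

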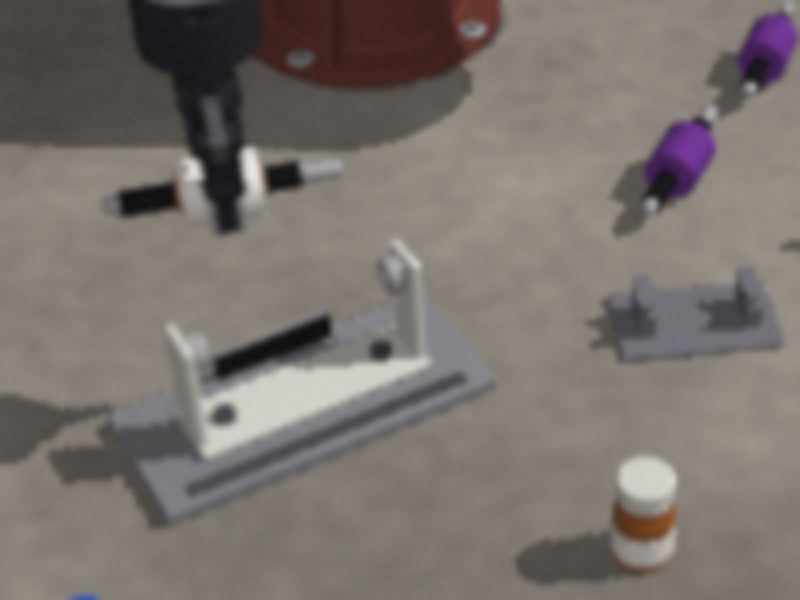

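```bash
cat > ch.py <<'E'
from h import *
import sys
f=sys.argv[1]
a=np.load(f'pics/{f}.npz');p,d=a['p'],a['d'];s={'position':a['pos'],'eef_rot':a['rot']}
c,T=c2w('wrist',s); W=cloud(c,T,d)
th=np.radians(YU); u=np.array([np.cos(th),np.sin(th)]); ex=np.array([np.sin(th),-np.cos(th)])
D=W[...,:2]-M; al=D@u; la=D@ex
far=(d>0)&(al>.058)&(al<.095)&(abs(la)<.03)
for n,lo,hi in [('all',.0985,.115)]:
    m=far&(W[...,2]>lo)&(W[...,2]<hi); q=np.c_[al[m],la[m]]*1000
    print(n,len(q),'along',np.percentile(q[:,0],[1,99]).round(1),'(exp 67..87) lat',np.percentile(q[:,1],[1,99]).round(1),'z99',np.percentile(W[m][:,2],97).round(4))
m=far&(al<.077)&(W[...,2]>.08)&(W[...,2]<.115); q=np.c_[al[m],la[m],W[m][:,2]]*1000
print('cup',len(q),'along min',np.percentile(q[:,0],[0.5,2]).round(1),'lat',np.percentile(q[:,1],[1,50,99]).round(1),'top z',np.percentile(q[:,2],98).round(1),'(exp 103.5)')
m=far&(al>.074)&(W[...,2]>.1025)&(W[...,2]<.115);q=np.c_[al[m],la[m]]*1000
print(cv2.minAreaRect(q.astype(np.float32)),len(q))
E
python3 ch.py wh; python3 sp.py wh
```

```text
all 1391 along [66.9 86.4] (exp 67..87) lat [-17.2  16.4] z99 0.1075
cup 765 along min [66.7 66.8] lat [-13.   -0.3  12.4] top z 104.8 (exp 103.5)
((80.4306869506836, -0.4408416748046875), (35.66450119018555, 12.897395133972168), 88.91987609863281) 868
n 5768 tip x 0.0786
0.032 1351 ymid 0.0007 topz -0.005 axis z~ 0.004 fit [0.0007 0.0025]
0.056 510 ymid 0.0008 topz -0.0022 axis z~ 0.0038 fit [0.0007 0.0029]
0.064 568 ymid 0.0007 topz -0.0021 axis z~ 0.0039 fit [0.0006 0.0031]
```

```bash
python3 -c "
from h import *
M[:]=M+np.array([-.0003*.967,-.0003*.2546])
a=np.load('pics/wst.npz');s={'position':a['pos'],'eef_rot':a['rot']}
c,T=c2w('wrist',s); W=cloud(c,T,a['d']);print(W[150:160,305:365,2].max())
p,y=tcp_for(.050,-16,yo=.0007);print(p,y);rel(p,y)"; sed -i 's/^M=.*/M=np.array([.4951,-.1541]); YU=104.75/; s/yo=.0005/yo=.0007/' h.py
```

```text
0.03773031169271113
[np.float64(0.47996095623004426), np.float64(-0.18449006036867543), 0.095] 88.75
dp [  6.2   0.3 103.3] ang [-0.003  -0.0023 -0.001 ] n 103.0
```

```bash
python3 -m creep '[{"hand":0,"dp":[3,0,10],"angular":[-0.003,-0.002,0]},{"hand":0,"dp":[6,0.3,30],"angular":[-0.003,-0.002,0]},{"hand":0,"dp":[6,0.3,52],"angular":[-0.003,-0.002,0]},{"hand":0,"dp":[6,0.3,75],"angular":[-0.003,-0.002,0]},{"hand":0,"dp":[6,0.3,92],"angular":[-0.003,-0.002,0]},{"hand":0,"dp":[6,0.3,100],"angular":[-0.003,-0.002,0]},{"hand":0,"dp":[6,0.3,103],"angular":[-0.003,-0.002,0]},{"hand":0,"dp":[6,0.3,103],"angular":[-0.003,-0.002,0]},{"hand":0,"dp":[6,0.3,103],"angular":[-0.003,-0.002,0]}]' 80
python3 -c "
from h import *
p,d,s=snap('wrist','wl');print(s['position'],s['eef_rot'],s['force'],s['ft_torque'])
p,y=tcp_for(.050,-16);rel(p,y)
p,y=tcp_for(.073,-16);rel(p,y)
im=cv2.resize(snap('wrist','wl')[0][0:300,160:480],(640,600),interpolation=2);cv2.imwrite('pics/wlc.png',im[:,:,::-1])
";python3 ch.py wl;python3 sp.py wl
```

```text
clock: 8.15
position: [0.4805, -0.1849, 0.0962]
eef_rot: [179.9, 0.0, 88.7]
force: [1.1, -0.0, -2.4]
width: 0.492
[ 0.48051453 -0.18488609  0.09624402] [1.79928071e+02 2.74301356e-02 8.87020866e+01] [ 1.13844229 -0.04975998 -2.38148067] [ 0.02652848  0.03278284 -0.00173336]
dp [ 0.5 -0.6  1.3] ang [ 0.0014  0.0006 -0.001 ] n 2.0
dp [22.6 -7.   1.3] ang [ 0.0014  0.0006 -0.001 ] n 24.0
all 2901 along [66.8 81.4] (exp 67..87) lat [-16.7  10.5] z99 0.1064
cup 3104 along min [66.6 66.8] lat [-12.7   0.   12.6] top z 104.8 (exp 103.5)
((76.88377380371094, -5.423945426940918), (6.123324394226074, 26.234830856323242), 14.197981834411621) 953
n 6805 tip x 0.0999
0.032 1376 ymid 0.0005 topz -0.0049 axis z~ 0.0041 fit [0.0007 0.0027]
0.056 517 ymid 0.0007 topz -0.0021 axis z~ 0.0039 fit [0.0007 0.003 ]
0.064 555 ymid 0.0007 topz -0.0022 axis z~ 0.0038 fit [0.0007 0.003 ]
```

View pics/wlc.png

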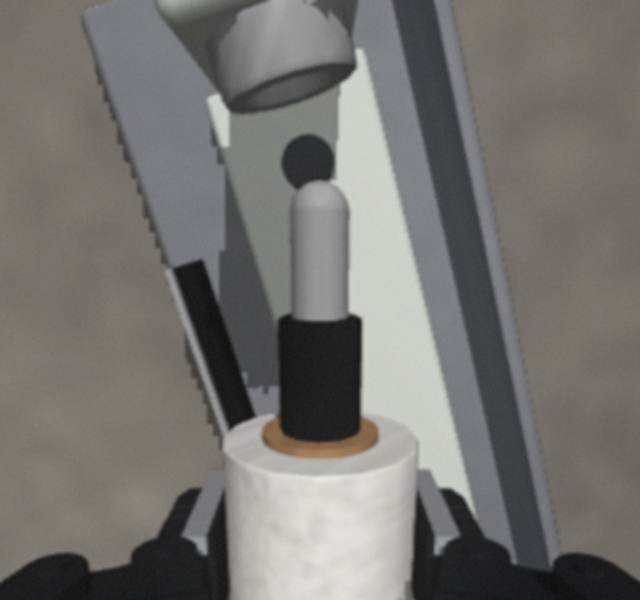

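```bash
python3 -m creep '[{"hand":0,"dp":[0.5,-0.6,1.3],"angular":[0,0,0]},{"hand":0,"dp":[3,-1.4,1.3],"angular":[0,0,0]},{"hand":0,"dp":[7,-2.6,1.3],"angular":[0,0,0]},{"hand":0,"dp":[11,-3.7,1.3],"angular":[0,0,0]},{"hand":0,"dp":[15,-4.8,1.3],"angular":[0,0,0]},{"hand":0,"dp":[18,-5.7,1.3],"angular":[0,0,0]},{"hand":0,"dp":[20,-6.3,1.3],"angular":[0,0,0]},{"hand":0,"dp":[20,-6.3,1.3],"angular":[0,0,0]},{"hand":0,"dp":[20,-6.3,1.3],"angular":[0,0,0]}]' 80
python3 -c "
from h import *
p,d,s=snap('wrist','wi');print(s['position'],s['eef_rot'],s['force'],s['ft_torque'])
p,y=tcp_for(.073,-16);rel(p,y)
im=cv2.resize(p_:=snap('wrist','wi')[0][0:300,160:480],(640,600),interpolation=2);cv2.imwrite('pics/wic.png',im[:,:,::-1])
"
```

```text
clock: 9.15
position: [0.4747, -0.1649, 0.0949]
eef_rot: [179.9, 0.0, 88.7]
force: [0.1, -0.2, -3.2]
width: 0.489
[ 0.47470234 -0.16492307  0.09494243] [1.79918506e+02 3.48212211e-02 8.86944346e+01] [ 0.06906354 -0.16585489 -3.17445371] [ 0.06639438  0.03267658 -0.01751198]
dp [ 2.7 -0.7 -0.1] ang [ 0.0014  0.0007 -0.0011] n 3.0
```

View pics/wic.png

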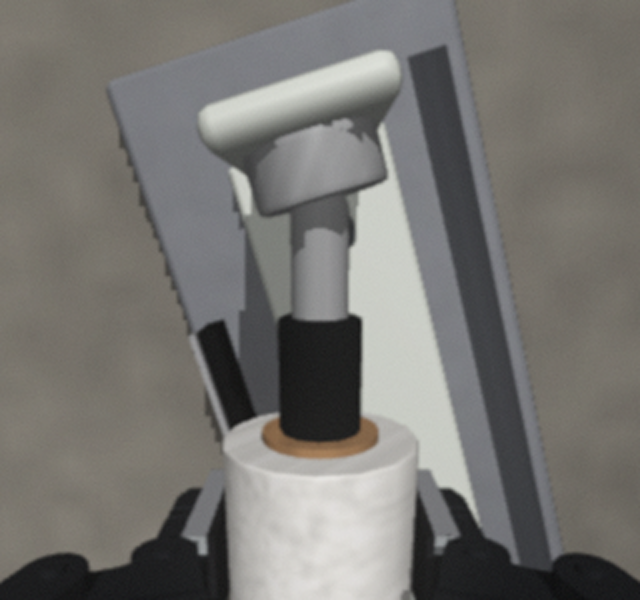

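```bash
python3 -c "
from h import *
for dl in (-14,-12,-10):
  p,y=tcp_for(.0742,dl);rel(p,y)
"
```

```text
dp [ 3.9  1.7 -0.1] ang [ 0.0014  0.0007 -0.036 ] n 4.0
dp [ 4.1  4.5 -0.1] ang [ 0.0014  0.0007 -0.0709] n 6.0
dp [ 4.3  7.2 -0.1] ang [ 0.0014  0.0007 -0.1058] n 8.0
```

```bash
python3 -m creep '[{"hand":0,"dp":[2.5,0,0],"angular":[0,0,-0.018]},{"hand":0,"dp":[3.9,1.7,0],"angular":[0,0,-0.036]},{"hand":0,"dp":[4,3.1,0],"angular":[0,0,-0.053]},{"hand":0,"dp":[4.1,4.5,0],"angular":[0,0,-0.071]},{"hand":0,"dp":[4.2,5.8,0],"angular":[0,0,-0.088]},{"hand":0,"dp":[4.3,7.2,0],"angular":[0,0,-0.106]},{"hand":0,"dp":[4.3,7.2,0],"angular":[0,0,-0.106]},{"hand":0,"dp":[4.3,7.2,0],"angular":[0,0,-0.106]}]' 80
python3 -c "
from h import *
s=ctrl.sense();print(s['position'],s['eef_rot'],s['force'],s['ft_torque'])
for c in (0,.004,.008,.012,.0135):
  p,y=tcp_for(.075,-10,c=c);rel(p,y)
"
```

```text
clock: 10.05
position: [0.482, -0.1608, 0.0949]
eef_rot: [179.9, 0.0, 94.8]
force: [0.2, -0.1, -2.5]
width: 0.496
[ 0.48198026 -0.16084989  0.09489198] [1.79934262e+02 3.70262184e-02 9.47560647e+01] [ 0.20413163 -0.07628141 -2.50156833] [0.00014431 0.01637919 0.03440924]
dp [ 0.7 -0.1 -0.1] ang [0.0011 0.0006 0.0001] n 1.0
dp [ 4.7 -0.1 -0.1] ang [0.0011 0.0006 0.0001] n 5.0
dp [ 8.7 -0.1 -0.1] ang [0.0011 0.0006 0.0001] n 9.0
dp [12.7 -0.1 -0.1] ang [0.0011 0.0006 0.0001] n 13.0
dp [14.2 -0.1 -0.1] ang [0.0011 0.0006 0.0001] n 14.0
```

```bash
python3 -m creep '[{"hand":0,"dp":[1,0,0],"angular":[0,0,0]},{"hand":0,"dp":[2,0,0],"angular":[0,0,0]},{"hand":0,"dp":[3,0,0],"angular":[0,0,0]},{"hand":0,"dp":[4,0,0],"angular":[0,0,0]},{"hand":0,"dp":[5,0,0],"angular":[0,0,0]},{"hand":0,"dp":[6,0,0],"angular":[0,0,0]},{"hand":0,"dp":[7,0,0],"angular":[0,0,0]},{"hand":0,"dp":[7,0,0],"angular":[0,0,0]}]' 100
python3 -c "
from h import *
s=ctrl.sense();A=R.from_euler('xyz',s['eef_rot'],degrees=True);print(s['position'],s['force'],'toolF',A.inv().apply(s['force']).round(2),s['ft_torque'])
for c in (0,.004,.008,.012,.0135):
  p,y=tcp_for(.075,-10,c=c);rel(p,y)
snap('wrist','wp')";python3 sp.py wp
```

```text
clock: 10.85
position: [0.4816, -0.1548, 0.0952]
eef_rot: [179.9, 0.2, 94.7]
force: [-0.5, -7.3, -2.9]
width: 0.484
[ 0.4815508  -0.15477447  0.09519355] [-0.54270095 -7.29729665 -2.91072433] toolF [-7.22 -1.15  2.93] [-1.61164163  0.05670537  0.0485305 ]
dp [-5.4 -0.2  0.2] ang [ 0.0013  0.0028 -0.0004] n 5.0
dp [-1.4 -0.2  0.2] ang [ 0.0013  0.0028 -0.0004] n 1.0
dp [ 2.6 -0.2  0.2] ang [ 0.0013  0.0028 -0.0004] n 3.0
dp [ 6.6 -0.2  0.2] ang [ 0.0013  0.0028 -0.0004] n 7.0
dp [ 8.1 -0.2  0.2] ang [ 0.0013  0.0028 -0.0004] n 8.0
n 7729 tip x 0.0858
0.032 1371 ymid 0.0008 topz -0.0047 axis z~ 0.0043 fit [0.0007 0.0027]
0.056 519 ymid -0.0014 topz -0.0019 axis z~ 0.0041 fit [0.0007 0.0032]
0.064 820 ymid 0.0002 topz -0.0099 axis z~ -0.0039 fit [ 0.0008 -0.0002]
```

```bash
python3 -m creep '[{"hand":0,"dp":[2,-0.1,0],"angular":[0,0.001,0]},{"hand":0,"dp":[3,-0.1,0],"angular":[0,0.002,0]},{"hand":0,"dp":[4,-0.2,0],"angular":[0,0.002,0]},{"hand":0,"dp":[5,-0.2,0.1],"angular":[0,0.002,0]},{"hand":0,"dp":[6,-0.2,0.2],"angular":[0,0.002,0]},{"hand":0,"dp":[7,-0.2,0.2],"angular":[0,0.002,0]},{"hand":0,"dp":[7.5,-0.2,0.2],"angular":[0,0.002,0]},{"hand":0,"dp":[7.5,-0.2,0.2],"angular":[0,0.002,0]},{"hand":0,"dp":[7.5,-0.2,0.2],"angular":[0,0.002,0]}]' 100
cat > st.py <<'E'
from h import *
import sys
s=ctrl.sense();A=R.from_euler('xyz',s['eef_rot'],degrees=True);print(s['position'],s['force'],'toolF',A.inv().apply(s['force']).round(2),s['ft_torque'].round(3))
for a in sys.argv[1:]:
  d,c=map(float,a.split(','));p,y=tcp_for(.075,d,c=c/1000);print(a,end=' ');rel(p,y)
E
python3 st.py -10,0 -10,13.5; python3 -c "
from h import *
snap('wrist','wp2')";python3 sp.py wp2
```

```text
clock: 11.8
position: [0.4811, -0.1493, 0.0956]
eef_rot: [179.9, 0.3, 94.7]
force: [-1.1, -12.9, -3.8]
width: 0.485
[ 0.48106293 -0.14931865  0.09557109] [ -1.09475733 -12.86909945  -3.8074152 ] toolF [-12.72  -2.14   3.87] [-2.56   0.113  0.089]
-10,0 dp [-10.9  -0.1   0.6] ang [ 0.0015  0.0052 -0.0016] n 11.0
-10,13.5 dp [ 2.6 -0.1  0.6] ang [ 0.0015  0.0052 -0.0016] n 3.0
n 7128 tip x 0.0804
0.032 1375 ymid 0.0006 topz -0.0046 axis z~ 0.0044 fit [0.0008 0.0028]
0.056 491 ymid 0.0001 topz -0.0097 axis z~ -0.0037 fit [ 0.0009 -0.0004]
0.064 901 ymid 0.0 topz -0.0106 axis z~ -0.0046 fit [ 0.     -0.0053]
```

```bash
python3 -m creep '[{"hand":0,"dp":[2.5,-0.1,0.3],"angular":[0,0.003,0]},{"hand":0,"dp":[3.2,-0.1,0.6],"angular":[0,0.005,0]},{"hand":0,"dp":[4,-0.1,0.8],"angular":[0,0.007,0]},{"hand":0,"dp":[4.6,-0.1,0.8],"angular":[0,0.007,0]},{"hand":0,"dp":[4.6,-0.1,0.8],"angular":[0,0.007,0]},{"hand":0,"dp":[4.6,-0.1,0.8],"angular":[0,0.007,0]}]' 100
python3 st.py -10,0 -10,13.6 -7.5,13.6 -5,13.6 -2.5,13.6 0,13.6; python3 -c "
from h import *
for n in ['wrist','scene']:
  p=snap(n,n+'p3')[0]
  q=p[0:300,160:480] if n=='wrist' else p[150:300,180:380]
  cv2.imwrite(f'pics/{n}p3c.png',cv2.resize(q,(640,600) if n=='wrist' else (800,600),interpolation=2)[:,:,::-1])"
```

```text
clock: 12.45
position: [0.4809, -0.1471, 0.0954]
eef_rot: [179.9, 0.2, 94.6]
force: [-0.9, -14.5, -3.4]
width: 0.485
[ 0.48087519 -0.14706342  0.09541504] [ -0.92350257 -14.52358737  -3.37107468] toolF [-14.39  -2.09   3.41] [-2.929  0.267  0.212]
-10,0 dp [-13.1  -0.1   0.5] ang [ 0.0015  0.0033 -0.0029] n 13.0
-10,13.6 dp [ 0.5 -0.1  0.4] ang [ 0.0015  0.0033 -0.0029] n 1.0
-7.5,13.6 dp [0.5 2.7 0.4] ang [ 0.0015  0.0033 -0.0465] n 3.0
-5,13.6 dp [0.7 5.6 0.4] ang [ 0.0014  0.0033 -0.0902] n 6.0
-2.5,13.6 dp [1.  8.4 0.4] ang [ 0.0013  0.0034 -0.1338] n 8.0
0,13.6 dp [ 1.4 11.2  0.4] ang [ 0.0012  0.0034 -0.1774] n 11.0
```

View pics/wristp3c.png

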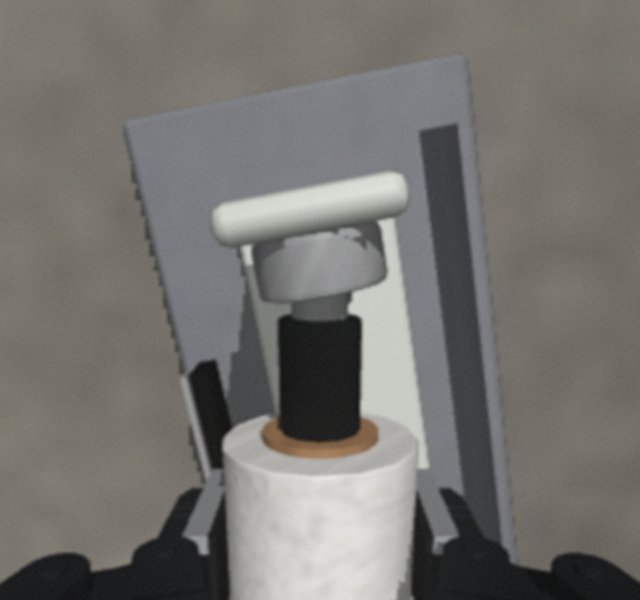

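View pics/scenep3c.png

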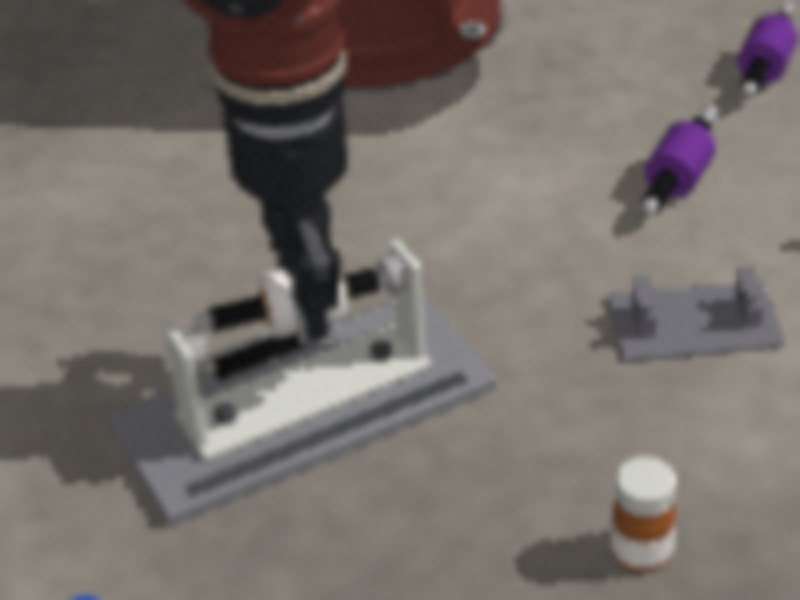

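```bash
python3 -m creep '[{"hand":0,"dp":[2.8,0,0.5],"angular":[0,0.005,0]},{"hand":0,"dp":[3.2,0.8,0.7],"angular":[0,0.005,-0.015]},{"hand":0,"dp":[3.2,1.9,0.7],"angular":[0,0.005,-0.033]},{"hand":0,"dp":[3.2,3.0,0.7],"angular":[0,0.005,-0.050]},{"hand":0,"dp":[3.3,4.1,0.7],"angular":[0,0.005,-0.067]},{"hand":0,"dp":[3.3,5.0,0.7],"angular":[0,0.005,-0.082]},{"hand":0,"dp":[3.3,5.0,0.7],"angular":[0,0.005,-0.082]}]' 100
python3 st.py -5,0 -5,13.6 -2.5,13.6 0,13.6;python3 -c "
from h import *
p=snap('scene','sp4')[0]
cv2.imwrite(f'pics/sp4c.png',cv2.resize(p[200:270,210:300],(774,600),interpolation=2)[:,:,::-1])"
```

```text
clock: 13.25
position: [0.4861, -0.1459, 0.0954]
eef_rot: [179.9, 0.2, 99.2]
force: [0.2, -15.5, -2.2]
width: 0.488
[ 0.48609634 -0.14588834  0.09542938] [  0.18885162 -15.54450275  -2.20607419] toolF [-15.36  -2.31   2.26] [-3.071  0.086  0.234]
-5,0 dp [-13.7   0.4   0.5] ang [ 0.0013  0.0039 -0.009 ] n 14.0
-5,13.6 dp [-0.1  0.2  0.4] ang [ 0.0013  0.0039 -0.009 ] n 1.0
-2.5,13.6 dp [-0.   3.1  0.4] ang [ 0.0013  0.0039 -0.0526] n 3.0
0,13.6 dp [0.1 5.9 0.4] ang [ 0.0012  0.0039 -0.0963] n 6.0
```

View pics/sp4c.png

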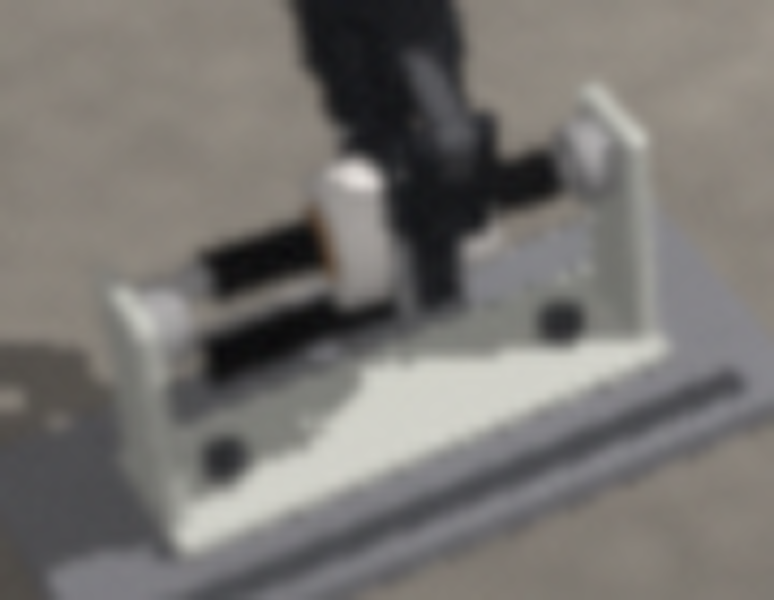

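```bash
python3 -m creep '[{"hand":0,"dp":[2.4,0.6,0.6],"angular":[0,0.005,-0.015]},{"hand":0,"dp":[2.4,1.8,0.6],"angular":[0,0.005,-0.032]},{"hand":0,"dp":[2.4,3.0,0.6],"angular":[0,0.005,-0.050]},{"hand":0,"dp":[2.5,4.1,0.6],"angular":[0,0.005,-0.067]},{"hand":0,"dp":[2.5,5.2,0.6],"angular":[0,0.005,-0.085]},{"hand":0,"dp":[2.5,6.0,0.6],"angular":[0,0.005,-0.098]},{"hand":0,"dp":[2.5,6.1,0.6],"angular":[0,0.005,-0.100]},{"hand":0,"dp":[2.5,6.1,0.6],"angular":[0,0.005,-0.100]}]' 100
python3 st.py 0,0 0,13.6 0,10 0,4;python3 -c "
from h import *
p=snap('scene','sp5')[0]
cv2.imwrite(f'pics/sp5c.png',cv2.resize(p[200:270,210:300],(774,600),interpolation=2)[:,:,::-1])
p=snap('wrist','wp5')[0];cv2.imwrite('pics/wp5c.png',cv2.resize(p[50:400,160:480],(548,600),interpolation=2)[:,:,::-1])"; python3 sp.py wp5
```

```text
clock: 14.1
position: [0.4924, -0.1449, 0.0957]
eef_rot: [179.9, 0.3, 104.9]
force: [-0.2, -14.0, -4.7]
width: 0.49
[ 0.49239715 -0.14491028  0.09565466] [ -0.19800501 -14.04382784  -4.73425596] toolF [-13.5   -3.8    4.79] [-3.026 -0.116  0.234]
0,0 dp [-13.4  -0.5   0.7] ang [0.0011 0.0045 0.0022] n 13.0
0,13.6 dp [ 0.2 -0.4  0.7] ang [0.0011 0.0045 0.0022] n 1.0
0,10 dp [-3.4 -0.4  0.7] ang [0.0011 0.0045 0.0022] n 3.0
0,4 dp [-9.4 -0.4  0.7] ang [0.0011 0.0045 0.0022] n 9.0
n 6828 tip x 0.0769
0.032 1389 ymid 0.0007 topz -0.0045 axis z~ 0.0045 fit [0.0008 0.0031]
0.056 777 ymid -0.0001 topz -0.0095 axis z~ -0.0035 fit [0.0003 0.0007]
0.064 654 ymid -0.0 topz -0.0123 axis z~ -0.0063 fit [ 0.     -0.0128]
```

View pics/sp5c.png

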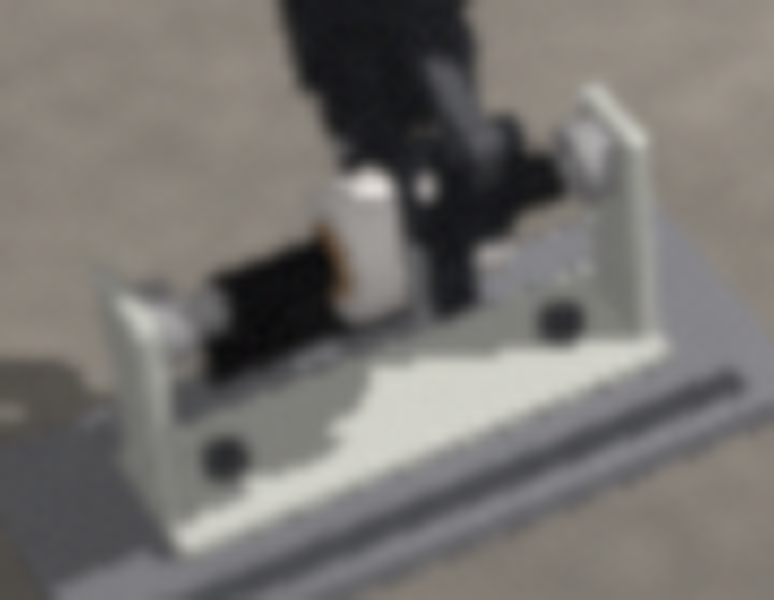

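View pics/wp5c.png

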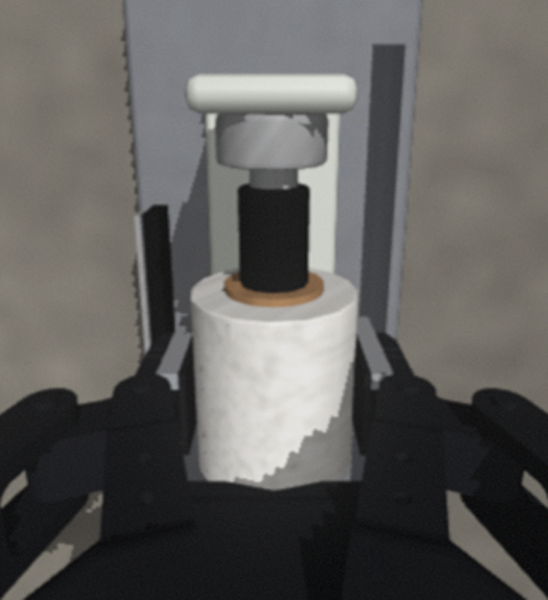

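```bash
python3 -m creep '[{"hand":0,"dp":[2.3,-0.5,0.8],"angular":[0,0.007,0.002]},{"hand":0,"dp":[1.5,-0.5,0.8],"angular":[0,0.007,0.002]},{"hand":0,"dp":[0.5,-0.5,0.8],"angular":[0,0.007,0.002]},{"hand":0,"dp":[-0.5,-0.5,0.8],"angular":[0,0.007,0.002]},{"hand":0,"dp":[-1.5,-0.5,0.8],"angular":[0,0.007,0.002]},{"hand":0,"dp":[-2.5,-0.5,0.8],"angular":[0,0.007,0.002]},{"hand":0,"dp":[-2.5,-0.5,0.8],"angular":[0,0.007,0.002]}]' 100
python3 st.py 0,0 0,8 0,4
```

```text
clock: 14.9
position: [0.4931, -0.1493, 0.0954]
eef_rot: [179.9, 0.1, 104.7]
force: [1.9, -11.9, -3.8]
width: 0.489
[ 0.49314431 -0.14930383  0.09543989] [  1.94682972 -11.8838803   -3.75285967] toolF [-11.98  -1.14   3.77] [-2.273 -0.238  0.121]
0,0 dp [-8.9 -0.   0.5] ang [ 0.0014  0.0014 -0.0009] n 9.0
0,8 dp [-0.9 -0.   0.4] ang [ 0.0014  0.0014 -0.0009] n 1.0
0,4 dp [-4.9 -0.   0.4] ang [ 0.0014  0.0014 -0.0009] n 5.0
```

```bash
python3 -m creep '[{"hand":0,"dp":[0.8,0,0.4],"angular":[0,0.002,0]},{"hand":0,"dp":[-0.2,0,0.4],"angular":[0,0.002,0]},{"hand":0,"dp":[-1.2,0,0.4],"angular":[0,0.002,0]},{"hand":0,"dp":[-2.2,0,0.4],"angular":[0,0.002,0]},{"hand":0,"dp":[-3.2,0,0.4],"angular":[0,0.002,0]},{"hand":0,"dp":[-3.8,0,0.4],"angular":[0,0.002,0]},{"hand":0,"dp":[-3.8,0,0.4],"angular":[0,0.002,0]}]' 100
python3 st.py 0,0 0,4
```

```text
clock: 15.6
position: [0.4943, -0.1539, 0.0953]
eef_rot: [179.9, 0.1, 104.7]
force: [-0.4, -7.3, -3.6]
width: 0.487
[ 0.49434091 -0.15390084  0.09531274] [-0.36734716 -7.27968355 -3.6115216 ] toolF [-6.94 -2.2   3.62] [-1.442 -0.074  0.183]
0,0 dp [-4.2 -0.   0.3] ang [ 0.0014  0.0013 -0.0015] n 4.0
0,4 dp [-0.2 -0.   0.3] ang [ 0.0014  0.0013 -0.0015] n 0.0
```

```bash
python3 -m creep '[{"hand":0,"dp":[0.5,0,0.3],"angular":[0,0.001,0]},{"hand":0,"dp":[0.1,0,0.3],"angular":[0,0.001,0]},{"hand":0,"dp":[-0.2,0,0.3],"angular":[0,0.001,0]},{"hand":0,"dp":[-0.5,0,0.3],"angular":[0,0.001,0]},{"hand":0,"dp":[-0.5,0,0.3],"angular":[0,0.001,0]},{"hand":0,"dp":[-0.5,0,0.3],"angular":[0,0.001,0]}]' 100
python3 st.py 0,0 0,4
```

```text
clock: 16.2
position: [0.4945, -0.1547, 0.0952]
eef_rot: [179.9, 0.1, 104.7]
force: [-0.0, -4.8, -2.1]
width: 0.489
[ 0.49452753 -0.15468348  0.09517833] [-0.03530658 -4.84849494 -2.06331197] toolF [-4.68 -1.26  2.07] [-1.099  0.034  0.088]
0,0 dp [-3.4  0.   0.2] ang [ 0.0014  0.0011 -0.0017] n 3.0
0,4 dp [0.6 0.  0.2] ang [ 0.0014  0.0011 -0.0017] n 1.0
```

```bash
python3 -m creep '[{"hand":0,"dp":[-0.1,0,0.2],"angular":[0,0.001,0]},{"hand":0,"dp":[-0.4,0,0.2],"angular":[0,0.001,0]},{"hand":0,"dp":[-0.7,0,0.2],"angular":[0,0.001,0]},{"hand":0,"dp":[-0.7,0,0.2],"angular":[0,0.001,0]},{"hand":0,"dp":[-0.7,0,0.2],"angular":[0,0.001,0]}]' 100
python3 st.py 0,0 0,4;python3 -c "
from h import *
p=snap('scene','sp6')[0]
cv2.imwrite(f'pics/sp6c.png',cv2.resize(p[200:270,210:300],(774,600),interpolation=2)[:,:,::-1])
p=snap('wrist','wp6')[0];cv2.imwrite('pics/wp6c.png',cv2.resize(p[50:400,160:480],(548,600),interpolation=2)[:,:,::-1])"; python3 sp.py wp6
```

```text
clock: 16.7
position: [0.4946, -0.155, 0.095]
eef_rot: [179.9, -0.0, 104.7]
force: [-2.4, 0.8, 1.1]
width: 0.489
[ 0.49461262 -0.15500307  0.09500515] [-2.40357571  0.79918822  1.09347642] toolF [ 1.38 -2.12 -1.1 ] [0.021 0.45  0.072]
0,0 dp [-3.1  0.   0. ] ang [ 0.0013 -0.0006 -0.0015] n 3.0
0,4 dp [ 0.9 -0.   0. ] ang [ 0.0013 -0.0006 -0.0015] n 1.0
n 7940 tip x 0.0872
0.032 1382 ymid 0.0007 topz -0.0046 axis z~ 0.0044 fit [0.0008 0.003 ]
0.056 504 ymid 0.0008 topz -0.0018 axis z~ 0.0042 fit [0.0007 0.0034]
0.064 588 ymid 0.0001 topz -0.0099 axis z~ -0.0039 fit [0.0005 0.0002]
```

View pics/sp6c.png

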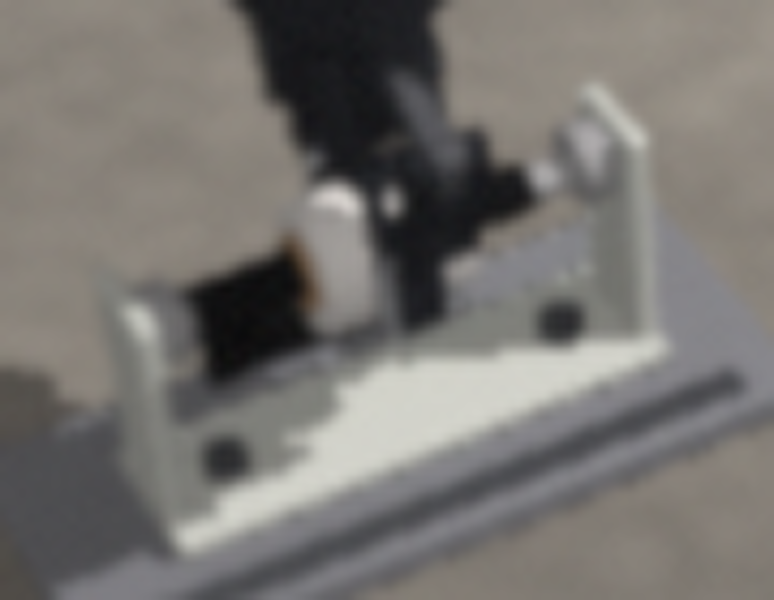

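View pics/wp6c.png

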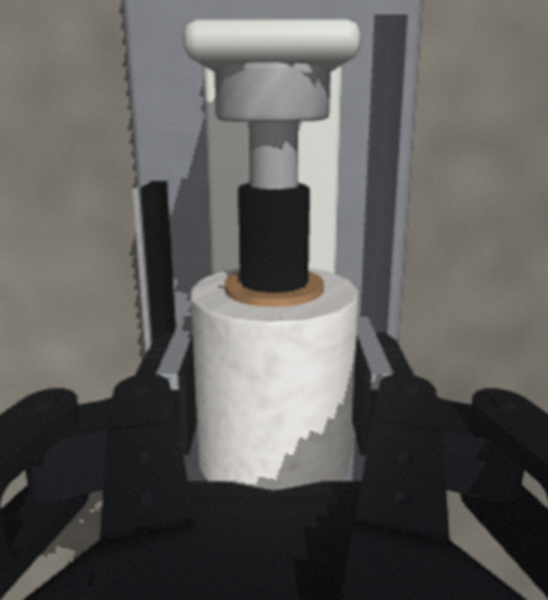

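```bash
python3 -m creep '[{"hand":0,"dp":[0.2,0,-0.3],"angular":[0,0,0]},{"hand":0,"dp":[0.2,0,-0.3],"angular":[0,0,0]},{"hand":0.52,"dp":[0.2,0,-0.3],"angular":[0,0,0]},{"hand":0.56,"dp":[0.2,0,-0.3],"angular":[0,0,0]},{"hand":0.6,"dp":[0.2,0,-0.3],"angular":[0,0,0]},{"hand":0.7,"dp":[0.2,0,-0.3],"angular":[0,0,0]},{"hand":0.85,"dp":[0.2,0,-0.3],"angular":[0,0,0]},{"hand":1,"dp":[0.2,0,-0.3],"angular":[0,0,0]},{"hand":1,"dp":[0.2,0,-0.3],"angular":[0,0,0]},{"hand":1,"dp":[0.2,0,-0.3],"angular":[0,0,0]}]' 20
python3 st.py;python3 -c "
from h import *
p=snap('scene','sp7')[0]
cv2.imwrite(f'pics/sp7c.png',cv2.resize(p[200:270,210:300],(774,600),interpolation=2)[:,:,::-1])
p=snap('wrist','wp7')[0];cv2.imwrite('pics/wp7c.png',cv2.resize(p[50:400,120:520],(685,600),interpolation=2)[:,:,::-1])"; python3 sp.py wp7
```

```text
clock: 17.8
position: [0.4946, -0.1549, 0.0953]
eef_rot: [179.9, -0.0, 104.7]
force: [0.1, 0.2, -0.6]
width: 0.999
[ 0.49458188 -0.15485398  0.09534357] [ 0.07830541  0.19474658 -0.56393819] toolF [0.17 0.12 0.56] [ 0.01  -0.     0.025]
n 7936 tip x 0.087
0.032 1390 ymid 0.0009 topz -0.0056 axis z~ 0.0034 fit [0.0009 0.0017]
0.056 523 ymid 0.001 topz -0.0025 axis z~ 0.0035 fit [0.0009 0.0027]
0.064 588 ymid 0.0001 topz -0.0095 axis z~ -0.0035 fit [0.0004 0.0007]
```

View pics/sp7c.png

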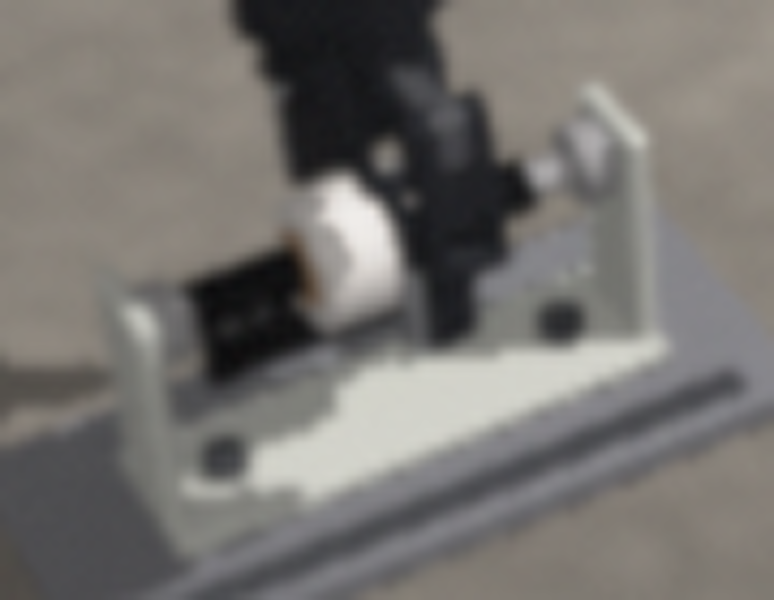

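View pics/wp7c.png

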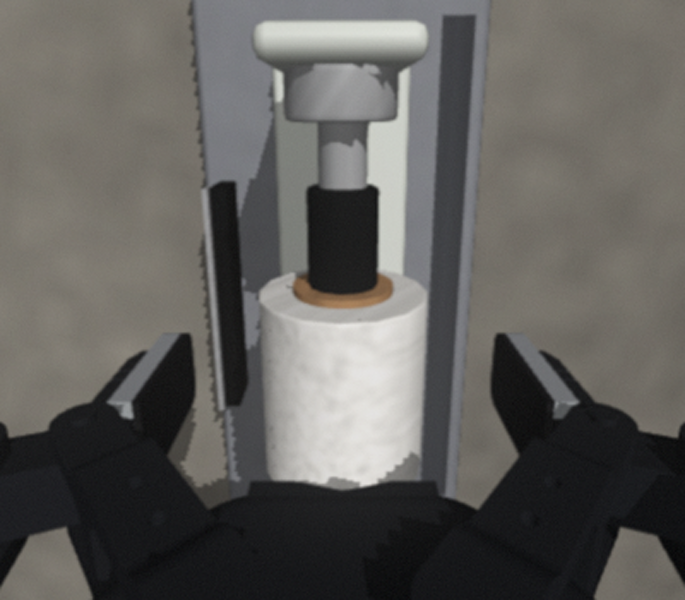

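```bash
python3 -m creep '[{"hand":1,"dp":[0,0.5,-8],"angular":[0,0,0]},{"hand":1,"dp":[0,0.5,-22],"angular":[0,0,0]},{"hand":1,"dp":[0,0.5,-45],"angular":[0,0,0]},{"hand":1,"dp":[0,0.5,-70],"angular":[0,0,0]},{"hand":1,"dp":[-20,0,-100],"angular":[0,0,0]},{"hand":1,"dp":[-45,0,-130],"angular":[0,0,0]},{"hand":1,"dp":[-75,0,-160],"angular":[0,0,0]},{"hand":1,"dp":[-105,0,-190],"angular":[0,0,0]},{"hand":1,"dp":[-120,0,-200],"angular":[0,0,0]},{"hand":1,"dp":[-120,0,-200],"angular":[0,0,0]}]'
python3 -c "
from h import *
p=snap('scene','sp8')[0]
cv2.imwrite(f'pics/sp8c.png',cv2.resize(p[190:290,190:350],(800,500),interpolation=2)[:,:,::-1])
p,d,s=snap('wrist','wp8')
c,T=c2w('wrist',s);W=cloud(c,T,d)
th=np.radians(YU); u=np.array([np.cos(th),np.sin(th)]); ex=np.array([np.sin(th),-np.cos(th)])
D=W[...,:2]-M; al=D@u*1000; la=D@ex*1000
for lo,hi,r in [(-61,-40,9),(-20,20,22),(32,48,9),(56,64,6)]:
  m=(d>0)&(al>lo)&(al<hi)&(abs(la)<r)&(W[...,2]>.06)
  if m.sum(): print(lo,hi,m.sum(),'axis z',(np.percentile(W[m][:,2],97)*1000-r).round(1),'lat',la[m].min().round(1),la[m].max().round(1))
cv2.imwrite('pics/wp8.png',p[:,:,::-1])"
```

```text
clock: 18.9
position: [0.5253, -0.2733, 0.2981]
eef_rot: [179.8, 0.2, 104.6]
force: [0.1, 0.6, -0.3]
width: 1.0
-61 -40 354 axis z 92.8 lat -8.9 8.1
-20 20 1964 axis z 92.0 lat -21.9 22.0
32 48 359 axis z 91.8 lat -8.8 8.9
```

View pics/sp8c.png

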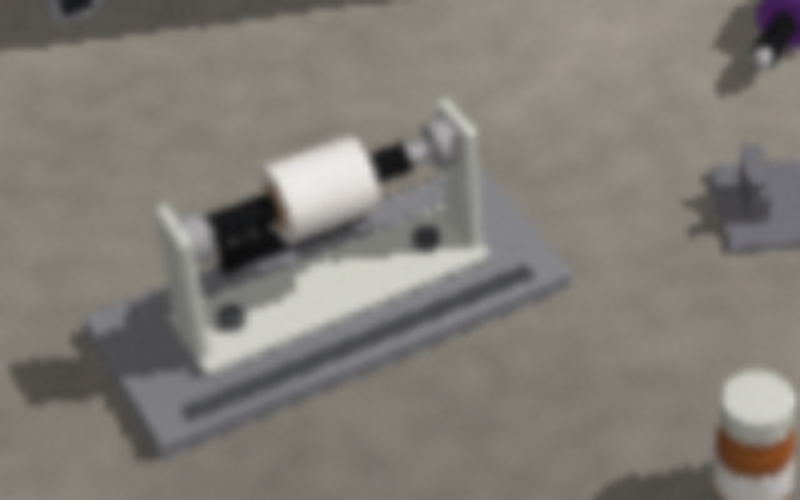

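View pics/wp8.png

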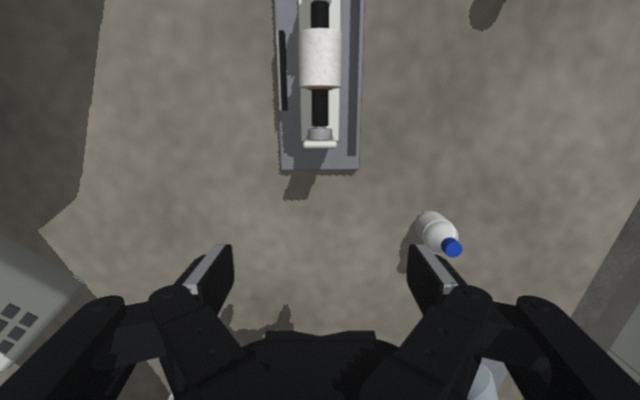

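View pics/sp8.png

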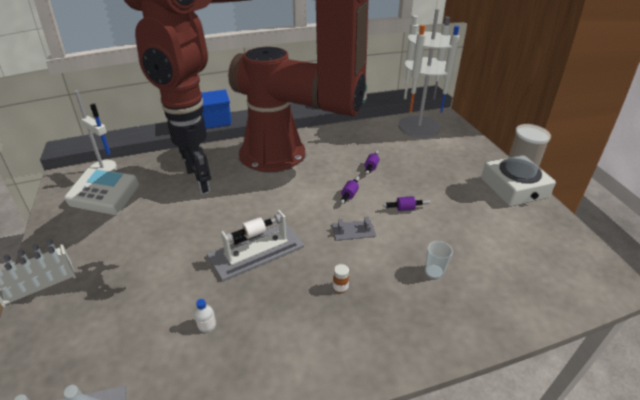

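```bash
python3 -c "
from h import *
print(ctrl.sense()['joint_vel'].round(2)); print(ctrl.close_job())"
```

```text
[ 0.77 -0.57 -2.36 -0.27  0.13  0.  ]
the job is handed in; nothing more can be done
None
```

The white spindle is fitted in the tape dispenser, hanging between the two cups with the gripper off it. I handed the job in at about 19 s.

**What I did:**
- I gripped the spindle across the roll and put the plunger into the +y cup with the spindle turned 16° sideways. I eased it to 10° before pressing.
- I pressed the plunger in about 13.7 mm, with 15.4 N along the spindle. That is clear of the 15.5 mm stop and the 22 N limit.
- I swung the pin end into line with the other cup and let the spring push it home. The push along the spindle dropped from about 7 N to roughly zero when the pin reached the bottom.
- I then opened the gripper and backed it straight up.

**Last checks:**
- **Seated and level:** both ends look seated in the pictures. The axis reads 91.8–92.8 mm high along its length, so it is level within about 1 mm.
- **Height:** those readings are 2–3 mm above the nominal 90 mm. The same camera read the cups about 1 mm high, so part of this is camera error.
- **Surroundings:** the jars, the beaker and the dispenser look unmoved in the scene picture, though I did not re-measure them.
- **Arm:** it was clear of everything but still settling slightly (under 2.5°/s) when I handed in.

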